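# Load a planetary mixer: adapter into the tilted holder, jar into the adapter

## Robot

A 7-joint arm with a two-finger parallel gripper is mounted at the origin on the work surface; the furniture and walls round the work are solid. World frame = base frame: x ahead of the robot, y to its left, z up, the work surface at z = 0. Lengths are in m, angles in rad, forces in N, time in s.
With the tool pointing down it reaches from about 0.35 to 0.9 m from the base axis. Payload 8.1 kg.
Tool frame: the origin (TCP) lies at the very end of the fingers, on their centre line; the grasp point (between the pads) lies 19 mm behind it; z points along the fingers, y is the line along which they close (so a half turn about z gives the same grasp; the last joint's range is limited). The gripper opens to 92 mm and grips with 3 to 60 N. Pads are 19 mm wide; open, the fingers measure 130 mm over their backs; the gripper's body (75 mm by 190 mm) begins 47 mm behind the grasp point.
Start: joints at [-1.207, 0.434, 0.025, 1.573, -0.012, 1.134, -0.075], TCP at [0.281, 0.558, 0.227] pointing down, gripper open.
Joint ranges: [-2.62, 2.62], [-0.44, 2.09], [-1.27, 1.32], [0.08, 2.57], [-1.32, 4.46], [0.12, 2], [-2.74, 2.74]. Speed limits (rad/s): [2.22, 2.22, 3.01, 3.01, 3.14, 3.14, 3.14].

## Interface

Orientations are given as a rotation vector (axis times angle).
In Python, from cell import observe, get_image, sign_off, find_in, trace, place_of gives the robot as it stands. The module is installed in compiled form; this text tells all that it offers.
- The arm moves only by the shell command python3 -m handwheel 'ROWS' [OPENING] [FORCE]. ROWS is JSON, a list of rows, each a list of 6 numbers: the shift along the tool's x, y, z each as a share of 0.02 m, from -1 to 1, then the turn, a rotation vector about the tool's x, y, z each as a share of 4 degrees, from -1 to 1. A call has 1 to 8 rows; each row shifts and turns the commanded pose from where the row before left it, along the tool's axes as they then stand; what a row does not reach is not made up. A row lasts 1/12 s, in which the tool goes at most 41.7 mm and 7.16 degrees, less where a joint would pass 70% of its speed; a pose out of reach is approached as far as the arm can. A call with a number of a shift or a turn outside -1 to 1 is refused whole. A call with a gripper value outside its range is refused whole. OPENING is the opening, from 0 (shut) to 1 (fully open), set as the call begins (- or left out, the last holds). The fingers move at their own pace and stop on an object; FORCE is the grip in N (left out, the last holds). Time passes only in rows, so rows that do not move let the fingers close. It gives the time, the measured TCP pose, the force, the opening and the grip force at its end, in the units of the state.
- observe(): the state, without advancing time (a new reading comes with each control period).
- get_image(name): name is "side" or "top" or "wrist"; returns a dict with "image" (480x640x3 uint8, red, green, blue), "fx", "fy", "cx", "cy" (pixels), "position" and "orientation" of the camera in the world. Camera axes: x right, y down, z forward; pixel columns grow to the right and rows downward; lengths in m; the calibration is good to about 2 mm. A picture is of the moment at which its call begins. There is no depth.
- sign_off(): hands the job in; it is judged then, once.
Trained networks look in the newest picture that a camera, given by its name, has taken for a name from the list of things; names that differ only in an ending like _2 or _b are one class to them, and where a whole thing is asked for, a point or a joint stands for the part that bears it (a point fixed in the world has none). Each returns a list of dicts, best first, with "score" (0 to 1); they miss things now and then, are a little off and sometimes report something else, mostly with a low value. They report only what shows in the picture. A call takes as long as a camera call. They do not tell look-alikes from the thing itself.
- find_in(label, camera): "rect" ([centre column, centre row, width, height] as shares, 0 to 1, of the picture: columns of its width, rows of its height, round what is visible of it).
- trace(label, camera): "region" (480x640 bool, what is visible of it) and "rect" ([centre column, centre row, width, height] as shares, 0 to 1, of the picture: columns of its width, rows of its height, round what is visible of it).
- place_of(label, camera): "point" ([column, row] as shares, 0 to 1, of the picture: columns of its width, rows of its height: a listed point, or the origin of a listed thing).
The state is a dict: "clock": time; "joints": joint angles; "dq": joint speeds; "joint_efforts": joint torques, N m; "position": TCP position; "ee_rot": TCP orientation; "force": force on the tool from outside, world axes, zero at the start; "ft_torque": the same for the moment, N m; "width": opening from 0.0 (shut) to 1.0 (fully open); "gripper_force": force on a finger pad.
Only numpy, scipy, OpenCV 4.12 (cv2) and the standard library are available. Lean on these libraries where they do the work, as an engineer would, in place of code of your own. Each camera call takes 0.05 s, during which the arm holds its last target. There are 200 camera calls.

## Task

Load the open mixer for a run: put the adapter that the lidded jar fits into the tilted cup holder, with the jar standing in the adapter's bore, lid outward, both pushed fully home. Leave the other adapter and everything else on the bench where it stands.

Things in the scene. Friction and masses are not known exactly. Their poses are not given: they have to be found in the camera images.
- holder_seat (a point): Centre of the inner floor of the cup holder: a bare aluminium cup on the rotor in the mixer's well, leaning 35 degrees from vertical with its mouth roughly to the robot's left. z along the cup's axis, out of the mouth. Bore 66 mm across, 68 mm deep, mouth slightly flared, rim 78 mm across. A seated adapter has its origin here and stands 36 mm proud of the rim. The rotor is braked.
- mixer: White mixer housing, 270 x 250 mm, top 96 mm above the bench, with a well 224 mm across, the lid standing open at the back (330 mm high) and a control panel 40 mm deep on the front. Fixed to the bench; place and heading differ from start to start. Origin at the bench under the well's centre, x to the back, z up. The rotor's arm and counterweight stay below the holder's rim.
- adapter_wide: Grey plastic adapter cup for the jar: plain cylinder 60 mm in diameter, 104 mm high, foot chamfered 4 mm, fine dark grooves 78 to 88 mm up, open at the top with a wide bore of 47 mm, wall 6.5 mm. Loose, stands upright on the bench. Origin at the centre of its underside, z up through the open top. 0.24 kg.
- adapter_wide_seat (a point): Centre of the wide adapter's inner floor, 26 mm above its origin (bore 78 mm deep); axes as the adapter's. A seated jar has its origin here and stands 40 mm proud of the adapter.
- adapter_narrow: The other adapter, for vials, not wanted now: same outside (60 mm by 104 mm high), but a thick wall and a narrow bore of 27 mm. Loose, upright on the bench.
- jar: White plastic jar with a ribbed white screw lid, 41 mm in diameter, 118 mm high (lid: the top 26 mm, fixed), foot chamfered 5 mm. Loose, stands upright on the bench. Origin at the centre of its underside, z up through the lid. 0.10 kg.
- vial_left: Bystander: small glass vial with a black cap, 23 mm in diameter, 51 mm high; origin at the centre of its underside.
- vial_back: Bystander: small glass vial with a white cap, 23 mm in diameter, 51 mm high; origin at the centre of its underside.
- amber_bottle: Bystander: amber bottle with a black cap, 66 mm in diameter, 135 mm high, at the back; origin at the centre of its underside.
- tape: Bystander: roll of tape lying flat, 98 mm across, 25 mm high; origin at the centre of its underside.
Mind the look-alikes: they are no part of the job. What is shaped like the adapter_wide but purple is not meant. What is shaped like the jar but purple is not meant.

How it is judged:
At the end, for the whole second after the job is handed in: The wide-bored adapter sits on the floor of the cup holder (its origin within 7 mm of the holder's seat, axes within 8 degrees), the jar sits on the floor of that adapter's bore, lid outward (origin within 7 mm of the adapter's seat, axes within 8 degrees), and both are at rest (distance between adapter_wide and holder_seat below 0.007 m and angle between the z axis of adapter_wide and the z axis of holder_seat, either way round below 0.14 rad and distance between jar and adapter_wide_seat below 0.007 m and angle between the z axis of jar and the z axis of adapter_wide, either way round below 0.14 rad and linear speed of each of jar, adapter_wide below 0.02 m/s); the robot touches nothing.
It fails at once if the other adapter is moved more than 40 mm (distance of adapter_narrow from where it was at the start of the episode above 0.04 m).
It fails at once if a vial, the amber bottle or the tape roll is moved more than 40 mm (distance of any of vial_left, vial_back, amber_bottle, tape from where it was at the start of the episode above 0.04 m).
It also fails if it takes over 51 s, if anything falls off the work surface, if the arm or the gripper's body presses on something with over 40 N, if the wrist force passes 120 N, or if a joint passes its speed limit or range.

## Working session

There is one attempt and no reset: what is moved stays moved. The work goes in short steps, Python scripts to look and compute and a shell command to move; the robot and the scene stay as the last step left them, time stands still between calls to the robot, and variables do not carry over. Pictures are saved under pics/ and viewed, at most 10 in all, crops included, and the job is handed in when it is done.

```bash
mkdir -p pics; cat > h.py <<'E'
import numpy as np, cv2
from scipy.spatial.transform import Rotation as R
from cell import *
def cam(n):
    d=get_image(n); return d
def rot(d):
    o=np.array(d["orientation"]); 
    return R.from_rotvec(o).as_matrix() if o.size==3 else (o if o.shape==(3,3) else R.from_quat(o).as_matrix())
def ray(d,u,v):
    r=rot(d)@np.array([(u-d["cx"])/d["fx"],(v-d["cy"])/d["fy"],1]); return np.array(d["position"]),r
def onz(d,u,v,z):
    p,r=ray(d,u,v); return p+r*(z-p[2])/r[2]
def proj(d,P):
    c=rot(d).T@(np.array(P)-d["position"]); return np.array([d["fx"]*c[0]/c[2]+d["cx"],d["fy"]*c[1]/c[2]+d["cy"]])
def tri(rs):
    A=np.zeros((3,3));b=np.zeros(3)
    for p,r in rs:
        r=r/np.linalg.norm(r);M=np.eye(3)-np.outer(r,r);A+=M;b+=M@p
    return np.linalg.solve(A,b)
E
python3 - <<'E'
from h import *
print(observe())
for n in ["side","top"]:
    d=cam(n); cv2.imwrite(f"pics/{n}0.png",d["image"][:,:,::-1]); print(n,d["position"],d["orientation"],d["fx"])
    for l in ["holder_seat","mixer","adapter_wide","adapter_narrow","jar","vial_left","vial_back","amber_bottle","tape"]:
        print(l,[(np.round(np.array(q["point"])*[640,480],1),round(q["score"],2), np.round(onz(d,*(np.array(q["point"])*[640,480]),0),3)) for q in place_of(l,n)[:4]])
E
```

```text
{'clock': 0.0, 'joints': array([-1.20660116,  0.4352219 ,  0.0249545 ,  1.57412128, -0.01156799,
        1.13400049, -0.07509024]), 'dq': array([ 0.00161734, -0.00049598,  0.00112455,  0.00033924, -0.00114527,
        0.00086251, -0.00015386]), 'joint_efforts': array([ 7.05928360e-04, -6.67846441e+01,  9.85373743e-01, -3.14463830e+01,
       -6.06004405e-02,  4.28175833e-02,  1.58176908e-04]), 'position': array([0.28108197, 0.55763756, 0.22593609]), 'ee_rot': array([-7.26598685e-01, -3.05619836e+00,  2.50248815e-03]), 'force': array([ 0.04730173, -0.15648758, -0.30789916]), 'ft_torque': array([ 0.02089914, -0.00562342,  0.00284824]), 'gripper_force': 0.0, 'width': 0.9970250075940086}
side [0.54245518 0.85021703 0.77149424] [-0.03362549  2.85120087 -1.25217907] 571.2325289847687
holder_seat [(array([318.9, 146.9]), 0.78, array([ 0.58 , -0.268,  0.   ]))]
mixer [(array([315.9, 192.9]), 0.68, array([ 0.582, -0.096,  0.   ]))]
adapter_wide [(array([336.2, 311.5]), 0.94, array([0.537, 0.225, 0.   ])), (array([392.2, 288.8]), 0.59, array([0.438, 0.172, 0.   ]))]
adapter_narrow [(array([341
[... 817 characters left out ...]
51, 0.   ]))]
adapter_wide [(array([282.2, 299.5]), 0.98, array([0.44 , 0.163, 0.   ])), (array([252.6, 255.6]), 0.63, array([0.537, 0.231, 0.   ]))]
adapter_narrow [(array([205.7, 262.9]), 0.94, array([0.52 , 0.335, 0.   ]))]
jar [(array([288.4, 227.6]), 0.88, array([0.6  , 0.152, 0.   ])), (array([256.7, 220.4]), 0.55, array([0.617, 0.224, 0.   ]))]
vial_left [(array([239.5, 322.7]), 0.58, array([0.389, 0.255, 0.   ])), (array([224.2, 215.3]), 0.58, array([0.629, 0.299, 0.   ]))]
vial_back [(array([223.9, 214.2]), 0.52, array([0.631, 0.3  , 0.   ]))]
amber_bottle [(array([251.9, 170.7]), 0.82, array([0.735, 0.239, 0.   ]))]
tape [(array([188.4, 318.4]), 0.58, array([0.398, 0.367, 0.   ]))]
```

View pics/side0.png

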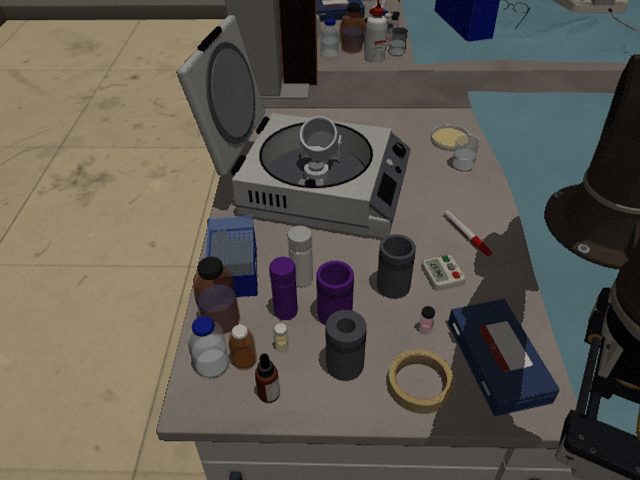

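View pics/top0.png

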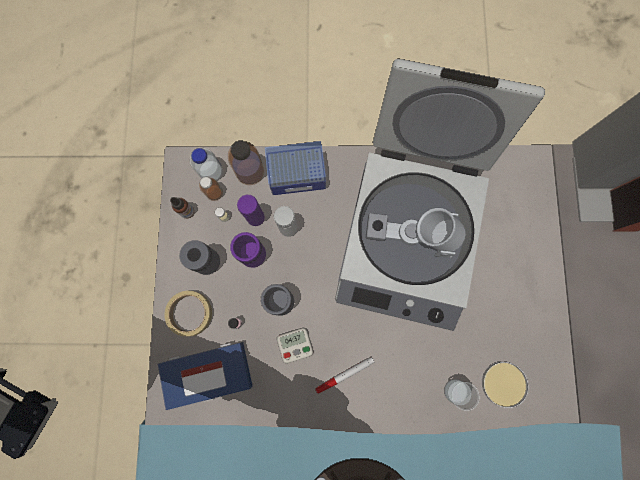

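The bench shows the grey wide adapter at (397,266) in side and (278,299) in top. The white jar is at (300,257) and (285,217), the narrow adapter at (345,345) and (197,256), and purple decoys stand between them. The cup holder's mouth is near (319,134) in side and (438,228) in top. Next I fit the silhouettes.

```bash
cat >> h.py <<'E'
def hullmask(d,x,y,r,h):
    a=np.linspace(0,2*np.pi,40); P=[[x+r*np.cos(t),y+r*np.sin(t),z] for t in a for z in (0,h)]
    m=np.zeros((480,640),np.uint8); pts=np.array([proj(d,p) for p in P])
    cv2.fillConvexPoly(m,cv2.convexHull((pts*16).astype(np.int32)),1,shift=4); return m>0
def fitcyl(ds,ms,x0,r,h):
    from scipy.optimize import minimize
    f=lambda q:-sum((hullmask(d,*q,r,h)&m).sum()/(hullmask(d,*q,r,h)|m).sum() for d,m in zip(ds,ms))
    s=minimize(f,x0,method="Nelder-Mead",options=dict(initial_simplex=np.array([x0,[x0[0]+.01,x0[1]],[x0[0],x0[1]+.01]]),xatol=1e-4)); return s.x,-s.fun/len(ds)
E
python3 - <<'E'
from h import *
D={n:cam(n) for n in ["side","top"]}
for l,x0,r,h in [("adapter_wide",[.439,.167],.03,.104),("jar",[.601,.148],.0205,.118)]:
    ms={}
    for n in D:
        best=max(trace(l,n),key=lambda t:(lambda M:(M&t["region"]).sum()/(M|t["region"]).sum())(hullmask(D[n],*x0,r,h))); ms[n]=best["region"]
        print(l,n,fitcyl([D[n]],[ms[n]],x0,r,h))
    print(fitcyl(list(D.values()),list(ms.values()),x0,r,h))
pt=lambda l,n:np.array(place_of(l,n)[0]["point"])*[640,480]
print("seat",tri([ray(D[n],*pt("holder_seat",n)) for n in D]))
for n in D: print(n,[(t["score"],t["rect"]) for t in trace("holder_seat",n)])
a=D["side"]["image"][100:190,240:400,::-1]; b=D["top"]["image"][185:275,380:540,::-1]
cv2.imwrite("pics/hold.png",cv2.resize(np.hstack([a,b]),(800,225),interpolation=cv2.INTER_CUBIC)) 
c=np.vstack([cv2.resize(a[5:65,30:130],(500,300),interpolation=cv2.INTER_CUBIC),cv2.resize(b[10:70,10:110],(500,300),interpolation=cv2.INTER_CUBIC)])
cv2.imwrite("pics/hold2.png",c)
E
```

```text
adapter_wide side (array([0.43731299, 0.16644214]), np.float64(0.9371657754010695))
adapter_wide top (array([0.43569525, 0.16741183]), np.float64(0.9012345679012346))
(array([0.43668767, 0.16635276]), np.float64(0.9142047722837583))
jar side (array([0.60028261, 0.15198281]), np.float64(0.8338804990151018))
jar top (array([0.59853403, 0.15339635]), np.float64(0.9074074074074074))
(array([0.60025607, 0.15192571]), np.float64(0.8713321413994428))
seat [ 0.56918381 -0.18106723  0.05674203]
side [(0.56, [0.5016, 0.3165, 0.0711, 0.1371]), (0.36, [0.4686, 0.53, 0.0413, 0.1225])]
top [(0.79, [0.647, 0.4871, 0.1487, 0.1017])]
```

View pics/hold2.png

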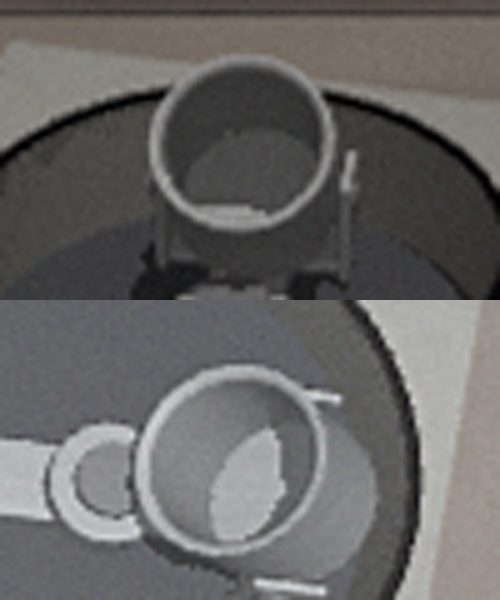

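The holder's rim ellipse spans side columns 300–337 and rows 116.2–151.4. In top it spans columns 417–455 and rows 207.8–246.4. I fit the 3D rim circle to these extents.

```bash
python3 - <<'E'
from h import *
from scipy.optimize import least_squares
D={n:cam(n) for n in ["side","top"]}
B={"side":[300,337,116.2,151.4],"top":[417,455,207.8,246.4]}
seat={"side":[318.9,146.9],"top":[444.7,237.7]}
t=np.linspace(0,2*np.pi,180)
def ax(q): return np.array([np.sin(q[4])*np.cos(q[3]),np.sin(q[4])*np.sin(q[3]),np.cos(q[4])])
def res(q,w=.3,wt=20):
    a=ax(q);u=np.cross(a,[1,0,0]);u/=np.linalg.norm(u);v=np.cross(a,u);r=[]
    for n in D:
        P=np.array([proj(D[n],q[:3]+.039*(np.cos(s)*u+np.sin(s)*v)) for s in t])
        r+=list(np.array([P[:,0].min(),P[:,0].max(),P[:,1].min(),P[:,1].max()])-B[n])
        r+=list(w*(proj(D[n],q[:3]-.068*a)-seat[n]))
    return r+[wt*(q[4]-np.radians(35))]
for w,wt in [(.3,200),(.3,5),(1,200),(0,200)]:
    s=least_squares(res,[.57,-.15,.11,1.5,.6],args=(w,wt),x_scale=[.01,.01,.01,.1,.1])
    q=s.x;print(w,np.round(q[:3],4),np.degrees(q[3:]),"axis",ax(q).round(3),"seat",(q[:3]-.068*ax(q)).round(4),np.round(s.fun,1))
E
```

```text
0.3 [ 0.5763 -0.1453  0.1169] [81.51522021 34.98713388] axis [0.085 0.567 0.819] seat [ 0.5705 -0.1839  0.0612] [-0.4  0.3 -0.1  0.3  0.9 -0.4 -0.5  0.3  0.  -0.   0.8 -0.7 -0. ]
0.3 [ 0.5763 -0.1454  0.1169] [81.79446594 33.59670479] axis [0.079 0.548 0.833] seat [ 0.5709 -0.1826  0.0603] [-0.4  0.3  0.1  0.1  0.8 -0.2 -0.6  0.5  0.   0.   0.6 -0.7 -0.1]
1 [ 0.5764 -0.1441  0.1163] [81.89969411 34.86778563] axis [0.081 0.566 0.82 ] seat [ 0.571  -0.1826  0.0605] [-0.5  0.2  0.5  0.9  2.7 -0.7 -1.2 -0.4  0.  -0.   2.1 -2.3 -0.5]
0 [ 0.5762 -0.1455  0.117 ] [80.50181824 35.00512376] axis [0.095 0.566 0.819] seat [ 0.5698 -0.184   0.0613] [-0.3  0.3 -0.2  0.2  0.  -0.  -0.4  0.4  0.1 -0.1  0.  -0.   0. ]
```

```bash
cat >> h.py <<'E'
def pose_from(zax,yax):
    z=np.array(zax,float);z/=np.linalg.norm(z);y=np.array(yax,float);y-=z*(y@z);y/=np.linalg.norm(y)
    return np.c_[np.cross(y,z),y,z]
def plan(p0,R0,p,Rg,n=None,vmax=.95,cap=.02):
    """one row repeated n times that carries pose 0 to the goal"""
    Rl=R0.T@Rg; w=R.from_matrix(Rl).as_rotvec(); t=R0.T@(np.array(p)-p0)
    for n in ([n] if n else range(1,200)):
        Rs=R.from_rotvec(w/n); S=sum(R.from_rotvec(w/n*k).as_matrix() for k in range(n))
        row=np.r_[np.linalg.solve(S,t)/cap,np.degrees(w/n)/4]
        if abs(row).max()<=vmax: break
    return n,np.round(row,3)
def now():
    s=observe(); return s["position"],R.from_rotvec(s["ee_rot"]).as_matrix()
CUPAX=np.array([.0845,.567,.819]);SEAT=np.array([.5703,-.1837,.0612])
YT=[.989,-.147,0]
E
python3 - <<'E'
from h import *
p,r=now(); print(r.round(2)); 
for y in (1,-1): print(plan(p,r,[.437,.167,.20],pose_from([0,0,-1],np.array(YT)*y)))
E
```

```text
[[-0.89  0.45  0.  ]
 [ 0.45  0.89 -0.  ]
 [-0.    0.   -1.  ]]
(24, array([-0.93 , -0.117,  0.056,  0.   ,  0.   ,  0.747]))
(29, array([ 0.056, -0.844,  0.046, -0.   ,  0.   , -0.934]))
```

```bash
python3 -m handwheel '[[-0.93,-0.117,0.056,0,0,0.747],[-0.93,-0.117,0.056,0,0,0.747],[-0.93,-0.117,0.056,0,0,0.747],[-0.93,-0.117,0.056,0,0,0.747],[-0.93,-0.117,0.056,0,0,0.747],[-0.93,-0.117,0.056,0,0,0.747],[-0.93,-0.117,0.056,0,0,0.747],[-0.93,-0.117,0.056,0,0,0.747]]' 1 20
python3 -m handwheel '[[-0.93,-0.117,0.056,0,0,0.747],[-0.93,-0.117,0.056,0,0,0.747],[-0.93,-0.117,0.056,0,0,0.747],[-0.93,-0.117,0.056,0,0,0.747],[-0.93,-0.117,0.056,0,0,0.747],[-0.93,-0.117,0.056,0,0,0.747],[-0.93,-0.117,0.056,0,0,0.747],[-0.93,-0.117,0.056,0,0,0.747]]'
python3 -m handwheel '[[-0.93,-0.117,0.056,0,0,0.747],[-0.93,-0.117,0.056,0,0,0.747],[-0.93,-0.117,0.056,0,0,0.747],[-0.93,-0.117,0.056,0,0,0.747],[-0.93,-0.117,0.056,0,0,0.747],[-0.93,-0.117,0.056,0,0,0.747],[-0.93,-0.117,0.056,0,0,0.747],[-0.93,-0.117,0.056,0,0,0.747]]'
python3 - <<'E'
from h import *
s=observe();p,r=now();print(s["clock"],p,r.round(3),s["joints"].round(2))
d=cam("wrist");cv2.imwrite("pics/w1.png",d["image"][:,:,::-1]);print(d["position"])
for q in trace("adapter_wide","wrist"): print(q["score"],np.round(np.array(q["rect"])*[640,480,640,480]),fitcyl([d],[q["region"]],[.437,.167],.03,.104))
print(plan(p,r,[.437,.167,.073],pose_from([0,0,-1],YT)))
E
```

```text
clock: 2.27
position: [0.389, 0.4522, 0.2177]
ee_rot: [1.352, 2.836, 0.0]
force: [-0.1, 0.1, -0.2]
width: 0.993
gripper_force: 0.0
clock: 2.93
position: [0.4432, 0.3138, 0.2087]
ee_rot: [-1.909, -2.495, -0.0]
force: [0.1, -0.0, 1.0]
width: 1.001
gripper_force: 0.0
clock: 3.6
position: [0.4367, 0.165, 0.1998]
ee_rot: [-2.385, -2.045, -0.0]
force: [-0.3, 0.5, 0.2]
width: 0.995
gripper_force: 0.0
3.6 [0.43670931 0.1650443  0.19975401] [[ 0.152  0.988  0.   ]
 [ 0.988 -0.152  0.   ]
 [ 0.    -0.    -1.   ]] [-0.82  0.21  0.41  2.01 -0.1   0.95 -0.51]
[0.44800203 0.23078148 0.3573437 ]
0.89 [324. 220.  97. 113.] (array([0.43790037, 0.16853105]), np.float64(0.9537069265576053))
0.72 [477.  89. 132. 108.] (array([0.437, 0.167]), np.float64(0.0))
(7, array([ 0.014, -0.   ,  0.905, -0.   , -0.   , -0.011]))
```

View pics/w1.png

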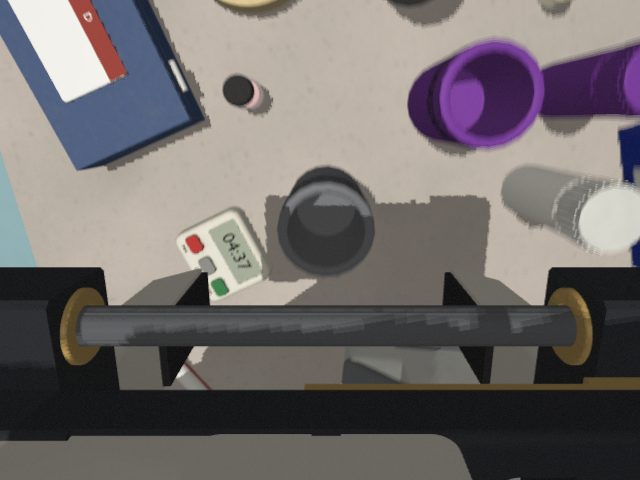

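The wide grey adapter at (324,220) is centred between the fingers, so I descend and grip.

```bash
python3 -m handwheel '[[0.02,0,0.9,0,0,0],[0.02,0,0.9,0,0,0],[0.02,0,0.9,0,0,0],[0.02,0,0.9,0,0,0],[0.02,0,0.9,0,0,0],[0.02,0,0.9,0,0,0],[0.02,0,0.94,0,0,0]]'
python3 -m handwheel '[[0,0,0,0,0,0],[0,0,0,0,0,0],[0,0,0,0,0,0],[0,0,0,0,0,0],[0,0,0,0,0,0],[0,0,0,0,0,0],[0,0,0,0,0,0]]' 0 25
python3 - <<'E'
from h import *
p,r=now();s=observe();print(p,s["width"]*92,s["gripper_force"])
q=p+[0,0,.11];Rg=pose_from(-CUPAX,YT);g=SEAT+.20*CUPAX
print(plan(q,r,g,Rg),g)
E
```

```text
clock: 4.28
position: [0.4376, 0.1699, 0.0724]
ee_rot: [-2.38, -2.051, -0.001]
force: [0.5, 0.6, 0.3]
width: 0.997
gripper_force: 0.0
clock: 4.87
position: [0.438, 0.17, 0.0739]
ee_rot: [-2.379, -2.052, -0.003]
force: [-2.4, -0.6, 8.1]
width: 0.64
gripper_force: 24.8
[0.43802327 0.17002193 0.07387334] 58.84474409916479 24.840893337004673
(12, array([-0.926,  0.762,  0.085,  0.001, -0.73 , -0.   ])) [ 0.5872 -0.0703  0.225 ]
```

```bash
python3 -m handwheel '[[0,0,-0.9,0,0,0],[0,0,-0.9,0,0,0],[0,0,-0.9,0,0,0],[0,0,-0.9,0,0,0],[0,0,-0.95,0,0,0],[0,0,-0.95,0,0,0]]'
python3 -m handwheel '[[-0.926,0.762,0.085,0,-0.73,0],[-0.926,0.762,0.085,0,-0.73,0],[-0.926,0.762,0.085,0,-0.73,0],[-0.926,0.762,0.085,0,-0.73,0],[-0.926,0.762,0.085,0,-0.73,0],[-0.926,0.762,0.085,0,-0.73,0]]'
python3 -m handwheel '[[-0.926,0.762,0.085,0,-0.73,0],[-0.926,0.762,0.085,0,-0.73,0],[-0.926,0.762,0.085,0,-0.73,0],[-0.926,0.762,0.085,0,-0.73,0],[-0.926,0.762,0.085,0,-0.73,0],[-0.926,0.762,0.085,0,-0.73,0],[0,0,0,0,0,0]]'
python3 - <<'E'
from h import *
p,r=now();s=observe();print(p,r.round(3),s["width"]*92,s["joints"].round(2),s["clock"])
Rg=pose_from(-CUPAX,YT)
for k in (.2,.15,.075): print(plan(p,r,SEAT+k*CUPAX,Rg))
for n in ["side"]:
    d=cam(n); c=d["image"][40:240,200:440,::-1]; cv2.imwrite("pics/s2.png",cv2.resize(c,(720,600)))
E
```

```text
clock: 5.37
position: [0.4371, 0.1693, 0.1839]
ee_rot: [-2.379, -2.051, 0.001]
force: [0.2, 0.1, -3.0]
width: 0.644
gripper_force: 24.8
clock: 5.87
position: [0.5118, 0.0454, 0.1871]
ee_rot: [2.212, 1.908, -0.344]
force: [0.5, -0.1, -3.1]
width: 0.639
gripper_force: 24.8
clock: 6.45
position: [0.5883, -0.073, 0.2249]
ee_rot: [2.02, 1.74, -0.641]
force: [0.1, -0.1, -3.7]
width: 0.64
gripper_force: 24.9
[ 0.58827307 -0.07301669  0.22493187] [[ 0.122  0.989 -0.084]
 [ 0.807 -0.148 -0.572]
 [-0.578  0.001 -0.816]] 58.87257545257657 [-0.71  0.57  0.62  1.67  0.29  1.2  -0.42] 6.45
(1, array([ 0.101, -0.073, -0.076,  0.011,  0.077, -0.025]))
(3, array([ 0.037, -0.025,  0.808,  0.004,  0.026, -0.008]))
(7, array([ 0.017, -0.011,  0.882,  0.002,  0.011, -0.004]))
```

View pics/s2.png

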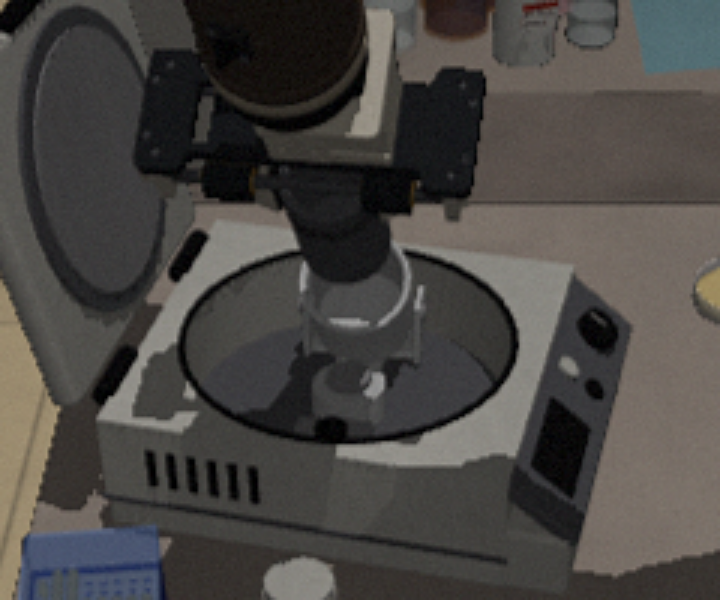

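The adapter is lined up above the mouth at crop (350,260), and the gripper clears the lid. Inserting now.

```bash
python3 -m handwheel '[[0.1,-0.07,0,0.01,0.08,-0.02],[0,0,0.9,0,0,0],[0,0,0.9,0,0,0],[0,0,0.5,0,0,0],[0,0,0.5,0,0,0]]'
python3 -m handwheel '[[0,0,0.3,0,0,0],[0,0,0.3,0,0,0],[0,0,0.3,0,0,0]]'
python3 - <<'E'
from h import *
p,r=now();s=observe();print(p,s["force"].round(1),s["ft_torque"].round(2),r.T@s["force"],"k",(p-SEAT)@CUPAX)
Rg=pose_from(-CUPAX,YT)
for k in (.075,): print(plan(p,r,SEAT+k*CUPAX,Rg))
E
```

```text
clock: 6.92
position: [0.5799, -0.1002, 0.1763]
ee_rot: [2.027, 1.75, -0.634]
force: [0.5, 0.2, -1.5]
width: 0.641
gripper_force: 24.9
clock: 7.17
position: [0.5796, -0.1104, 0.1621]
ee_rot: [2.026, 1.749, -0.633]
force: [-0.5, -1.0, -2.3]
width: 0.639
gripper_force: 24.9
[ 0.57956793 -0.11041625  0.16214536] [-0.5 -1.  -2.3] [ 1.08 -0.11  0.03] [ 0.46368913 -0.33943703  2.46412898] k 0.12500927188377825
(3, array([-0.047,  0.027,  0.834,  0.001, -0.026,  0.006]))
```

```bash
python3 -m handwheel '[[-0.02,0.01,0.5,0,0,0],[-0.02,0.01,0.5,0,0,0],[-0.02,0.01,0.5,0,0,0],[-0.02,0.01,0.5,0,0,0]]'
python3 -m handwheel '[[0,0,0.2,0,0,0],[0,0,0.2,0,0,0]]'
python3 - <<'E'
from h import *
p,r=now();s=observe();print(p,s["force"].round(1),s["ft_torque"].round(2),r.T@s["force"],"k",(p-SEAT)@CUPAX)
E
```

```text
clock: 7.5
position: [0.5767, -0.1353, 0.1297]
ee_rot: [2.025, 1.749, -0.634]
force: [2.0, -0.2, -1.6]
width: 0.638
gripper_force: 24.9
clock: 7.67
position: [0.576, -0.1379, 0.124]
ee_rot: [2.026, 1.749, -0.634]
force: [-8.2, 22.5, 31.5]
width: 0.637
gripper_force: 25.0
[ 0.5759818  -0.13791772  0.1239885 ] [-8.2 22.5 31.5] [ 0.7   2.22 -1.8 ] [ -0.62196308 -11.48829352 -37.8889099 ] k 0.07786244384862871
```

Firm axial contact came at the expected depth. I release and back out along the axis.

```bash
python3 -m handwheel '[[0,0,-0.05,0,0,0],[0,0,0,0,0,0],[0,0,0,0,0,0]]' 0.8
python3 -m handwheel '[[0,0,-0.4,0,0,0],[0,0,-0.9,0,0,0],[0,0,-0.9,0,0,0],[0,0,-0.9,0,0,0],[0,0,-0.9,0,0,0],[0,0,-0.9,0,0,0]]'
python3 - <<'E'
from h import *
p,r=now();s=observe();print(p,s["force"].round(1),s["width"],s["clock"])
print(plan(p,r,[.600,.152,.22],pose_from([0,0,-1],YT)))
E
```

```text
clock: 7.92
position: [0.5756, -0.1389, 0.1246]
ee_rot: [2.026, 1.748, -0.635]
force: [-0.4, 0.5, 0.2]
width: 0.78
gripper_force: 0.0
clock: 8.42
position: [0.5841, -0.0827, 0.2063]
ee_rot: [2.026, 1.749, -0.635]
force: [0.1, -0.1, -0.4]
width: 0.803
gripper_force: 0.0
[ 0.58412319 -0.08270149  0.20633326] [ 0.1 -0.1 -0.4] 0.8025671352662226 8.4167
(12, array([ 0.92 , -0.078, -0.374, -0.001,  0.723,  0.001]))
```

```bash
python3 -m handwheel '[[0.92,-0.078,-0.374,0,0.723,0],[0.92,-0.078,-0.374,0,0.723,0],[0.92,-0.078,-0.374,0,0.723,0],[0.92,-0.078,-0.374,0,0.723,0],[0.92,-0.078,-0.374,0,0.723,0],[0.92,-0.078,-0.374,0,0.723,0]]'
python3 -m handwheel '[[0.92,-0.078,-0.374,0,0.723,0],[0.92,-0.078,-0.374,0,0.723,0],[0.92,-0.078,-0.374,0,0.723,0],[0.92,-0.078,-0.374,0,0.723,0],[0.92,-0.078,-0.374,0,0.723,0],[0.92,-0.078,-0.374,0,0.723,0],[0,0,0,0,0,0]]' 0.75
python3 - <<'E'
from h import *
p,r=now();s=observe();print(p,s["width"],s["clock"])
d=cam("wrist")
c=d["image"][:,:,::-1]; cv2.imwrite("pics/w3.png",c)
for q in trace("jar","wrist"): print(q["score"],np.round(np.array(q["rect"])*[640,480,640,480]),fitcyl([d],[q["region"]],[.60,.152],.0205,.118))
print(plan(p,r,[.600,.152,.085],pose_from([0,0,-1],YT)))
# seated adapter check
n="side";d=cam(n);t=cam("top")
print([ (np.array(q["point"])*[640,480],q["score"]) for n in("side","top") for q in place_of("adapter_wide",n)[:3]])
print("expect",[proj(x,SEAT).round(1) for x in (d,t)])
c=np.vstack([cv2.resize(x,(500,300),interpolation=cv2.INTER_CUBIC) for x in (d["image"][85:165,255:388,::-1],t["image"][190:270,370:503,::-1])])
cv2.imwrite("pics/ad.png",c)
E
```

```text
clock: 8.92
position: [0.5921, 0.0361, 0.1945]
ee_rot: [2.216, 1.913, -0.337]
force: [-0.1, -0.2, 0.2]
width: 0.805
gripper_force: 0.0
clock: 9.5
position: [0.6005, 0.1533, 0.2206]
ee_rot: [-2.375, -2.052, -0.005]
force: [0.0, -0.1, 0.4]
width: 0.745
gripper_force: 0.0
[0.60053691 0.15330496 0.22061595] 0.7453232827092681 9.5
0.87 [328. 219.  67.  83.] (array([0.60221259, 0.15519448]), np.float64(0.935862691960253))
0.76 [347. 105.  72.  75.] (array([0.6  , 0.152]), np.float64(0.0))
(8, array([-0.011, -0.002,  0.848,  0.001, -0.008,  0.003]))
[(array([337.408, 315.504]), 0.83), (array([315.392, 190.416]), 0.62), (array([321.792, 147.408]), 0.54), (array([446.592, 234.096]), 0.86)]
expect [array([321.9, 145.7]), array([447.4, 235.6])]
```

View pics/w3.png

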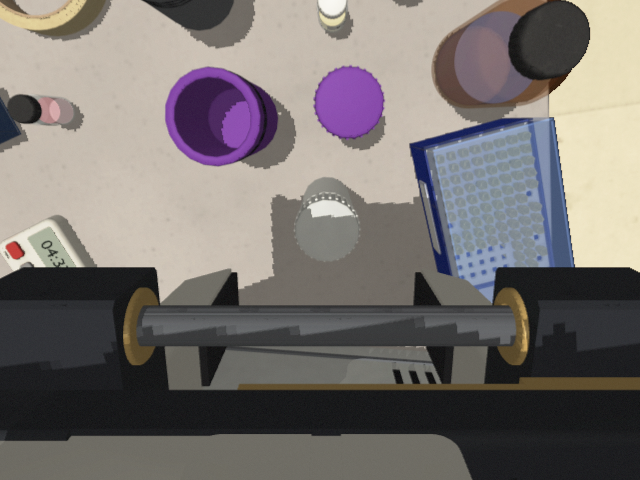

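View pics/ad.png

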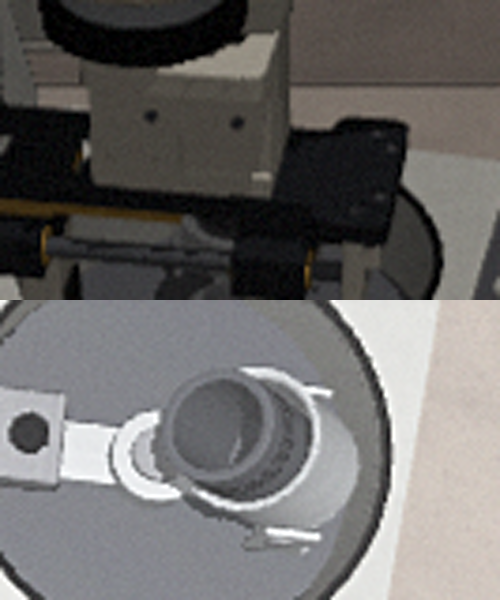

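The top view shows the adapter seated in the cup, with its mouth at crop (216,425). The wrist view has the jar lid centred between the fingers at (328,219). I descend on the jar.

```bash
python3 -m handwheel '[[0.01,0,0.9,0,0,0],[0.01,0,0.9,0,0,0],[0.01,0,0.9,0,0,0],[0.01,0,0.9,0,0,0],[0.01,0,0.9,0,0,0],[0.01,0,0.9,0,0,0],[0,0,0.7,0,0,0],[0,0,0.65,0,0,0]]'
python3 -m handwheel '[[0,0,0,0,0,0],[0,0,0,0,0,0],[0,0,0,0,0,0],[0,0,0,0,0,0],[0,0,0,0,0,0],[0,0,0,0,0,0],[0,0,0,0,0,0]]' 0 20
python3 - <<'E'
from h import *
p,r=now();s=observe();print(p,s["width"]*92,s["gripper_force"],s["force"].round(1),s["joints"].round(2))
t=cam("top")
for k in (.104,.11): print(k,proj(t,SEAT+k*CUPAX).round(1))
q=p+[0,0,.13];Rg=pose_from(-CUPAX,YT);g=SEAT+(.03+.085+.10)*CUPAX
print(plan(q,r,g,Rg),g)
a=t["image"][190:270,370:503]
im=cv2.resize(a[:,:,::-1],None,fx=5,fy=5,interpolation=cv2.INTER_CUBIC)
for k in (.104,.108):
    u=np.cross(CUPAX,[1,0,0]);u/=np.linalg.norm(u);v=np.cross(CUPAX,u)
    P=np.array([(proj(t,SEAT+k*CUPAX+.03*(np.cos(b)*u+np.sin(b)*v))-[370,190])*5 for b in np.linspace(0,6.28,80)])
    cv2.polylines(im,[P.astype(np.int32)],True,(0,255,0) if k==.104 else (0,0,255),1)
cv2.imwrite("pics/ov.png",im)
E
```

```text
clock: 10.47
position: [0.5994, 0.1519, 0.0822]
ee_rot: [-2.378, -2.052, 0.005]
force: [0.4, -0.2, 0.1]
width: 0.752
gripper_force: 0.0
clock: 11.05
position: [0.6006, 0.1526, 0.0846]
ee_rot: [-2.378, -2.052, -0.001]
force: [-0.6, 0.8, 5.5]
width: 0.439
gripper_force: 20.0
[0.60064256 0.15255127 0.08462602] 40.40738926897312 20.000385549574276 [-0.6  0.8  5.5] [-0.57  0.58  0.34  1.76 -0.25  0.84 -0.25]
0.104 [428.3 222.1]
0.11 [427.1 221.3]
(12, array([-0.896,  0.081,  0.158,  0.001, -0.73 ,  0.001])) [ 0.5884675 -0.061795   0.237285 ]
```

View pics/ov.png

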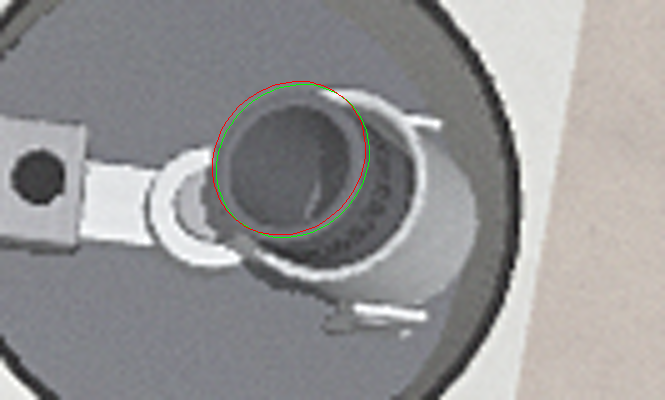

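The overlay shows the adapter's mouth at (288,165), about 1 px from the prediction, so it is seated straight. I lift the jar and tilt it over.

```bash
python3 -m handwheel '[[0,0,-0.9,0,0,0],[0,0,-0.9,0,0,0],[0,0,-0.9,0,0,0],[0,0,-0.9,0,0,0],[0,0,-0.9,0,0,0],[0,0,-0.9,0,0,0],[0,0,-0.9,0,0,0]]'
python3 -m handwheel '[[-0.896,0.081,0.158,0,-0.73,0],[-0.896,0.081,0.158,0,-0.73,0],[-0.896,0.081,0.158,0,-0.73,0],[-0.896,0.081,0.158,0,-0.73,0],[-0.896,0.081,0.158,0,-0.73,0],[-0.896,0.081,0.158,0,-0.73,0]]'
python3 -m handwheel '[[-0.896,0.081,0.158,0,-0.73,0],[-0.896,0.081,0.158,0,-0.73,0],[-0.896,0.081,0.158,0,-0.73,0],[-0.896,0.081,0.158,0,-0.73,0],[-0.896,0.081,0.158,0,-0.73,0],[-0.896,0.081,0.158,0,-0.73,0],[0,0,0,0,0,0]]'
python3 - <<'E'
from h import *
p,r=now();s=observe();print(p,s["width"]*92,s["force"].round(1))
Rg=pose_from(-CUPAX,YT);o=np.array([-.0013,.0016,-.0011])
for k in (.215,.175,.115): print(plan(p,r,SEAT+o+k*CUPAX,Rg))
d=cam("side");cv2.imwrite("pics/s4.png",cv2.resize(d["image"][40:190,230:410,::-1],(720,600),interpolation=cv2.INTER_CUBIC))
E
```

```text
clock: 11.68
position: [0.5998, 0.1523, 0.2105]
ee_rot: [-2.378, -2.052, 0.002]
force: [0.4, 0.8, -0.6]
width: 0.441
gripper_force: 20.0
clock: 12.18
position: [0.5935, 0.0428, 0.2045]
ee_rot: [2.212, 1.909, -0.346]
force: [0.0, 0.6, -1.2]
width: 0.441
gripper_force: 20.0
clock: 12.77
position: [0.5876, -0.0635, 0.2326]
ee_rot: [2.021, 1.743, -0.644]
force: [-0.4, -0.0, -0.6]
width: 0.438
gripper_force: 20.0
[ 0.58756015 -0.06351901  0.23262311] 40.261369129684304 [-0.4 -0.  -0.6]
(1, array([ 0.029, -0.044, -0.239, -0.026,  0.07 ,  0.012]))
(2, array([ 0.018, -0.021,  0.88 , -0.013,  0.035,  0.006]))
(6, array([ 0.007, -0.006,  0.793, -0.004,  0.012,  0.002]))
```

View pics/s4.png

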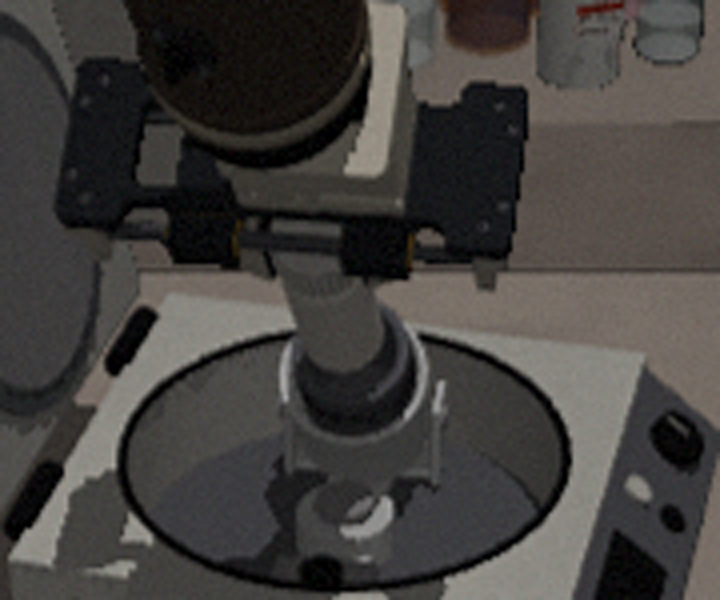

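The jar foot at (345,355) is over the adapter mouth at about (356,350). I trim 1–2 mm toward −x and insert.

```bash
python3 -m handwheel '[[0.03,-0.1,0.3,-0.03,0.07,0.01],[0,0,0.5,0,0,0],[0,0,0.5,0,0,0],[0,0,0.5,0,0,0]]'
python3 -m handwheel '[[0,0,0.2,0,0,0],[0,0,0.2,0,0,0]]'
python3 - <<'E'
from h import *
p,r=now();s=observe();print(p,s["force"].round(1),r.T@s["force"],"k",(p-SEAT)@CUPAX)
E
```

```text
clock: 13.15
position: [0.5831, -0.0821, 0.2018]
ee_rot: [2.025, 1.747, -0.632]
force: [0.4, 0.0, 0.2]
width: 0.444
gripper_force: 20.0
clock: 13.32
position: [0.5824, -0.0868, 0.1954]
ee_rot: [2.025, 1.747, -0.634]
force: [0.8, -0.6, 0.9]
width: 0.439
gripper_force: 20.0
[ 0.5823853  -0.08675325  0.1953861 ] [ 0.8 -0.6  0.9] [-0.90303886  0.88499537 -0.51256951] k 0.1658884360226335
```

```bash
python3 -m handwheel '[[0,0,0.5,0,0,0],[0,0,0.5,0,0,0],[0,0,0.5,0,0,0],[0,0,0.5,0,0,0]]'
python3 -m handwheel '[[0,0,0.2,0,0,0]]'
python3 - <<'E'
from h import *
p,r=now();s=observe();print(p,s["force"].round(1),r.T@s["force"],"k",(p-SEAT)@CUPAX)
E
```

```text
clock: 13.65
position: [0.5796, -0.1094, 0.1625]
ee_rot: [2.024, 1.747, -0.632]
force: [1.7, -1.7, 3.7]
width: 0.441
gripper_force: 20.0
clock: 13.73
position: [0.5789, -0.1121, 0.1589]
ee_rot: [2.024, 1.746, -0.634]
force: [3.6, -1.0, 2.8]
width: 0.443
gripper_force: 20.0
[ 0.57892531 -0.11210695  0.15893746] [ 3.6 -1.   2.8] [-1.95423309  3.71216468 -2.05330165] k 0.12136907715260047
```

```bash
python3 -m handwheel '[[0,0,0.2,0,0,0],[0,0,0.1,0,0,0]]'
python3 -m handwheel '[[0,0,0.1,0,0,0],[0,0,0,0,0,0]]'
python3 - <<'E'
from h import *
p,r=now();s=observe();print(p,s["force"].round(1),r.T@s["force"],"k",(p-SEAT)@CUPAX)
E
```

```text
clock: 13.9
position: [0.5788, -0.1146, 0.1548]
ee_rot: [2.024, 1.747, -0.633]
force: [2.3, -1.7, 2.5]
width: 0.441
gripper_force: 20.0
clock: 14.07
position: [0.5792, -0.1146, 0.1538]
ee_rot: [2.024, 1.748, -0.631]
force: [3.2, 2.4, 6.5]
width: 0.445
gripper_force: 20.0
[ 0.57921978 -0.11459737  0.15383763] [3.2 2.4 6.5] [-1.37860873  2.80608601 -7.00483069] k 0.11580513050672286
```

```bash
python3 -m handwheel '[[0,0,0.1,0,0,0],[0,0,0.05,0,0,0]]'
python3 - <<'E'
from h import *
p,r=now();s=observe();print(p,s["force"].round(1),r.T@s["force"],"k",(p-SEAT)@CUPAX)
E
```

```text
clock: 14.23
position: [0.5801, -0.1148, 0.1525]
ee_rot: [2.023, 1.749, -0.627]
force: [-0.9, 13.3, 27.2]
width: 0.436
gripper_force: 20.0
[ 0.58005664 -0.11484949  0.15253418] [-0.9 13.3 27.2] [ -4.71324132  -2.68167045 -29.75869131] k 0.1146653675639613
```

The jar has bottomed: 30 N axial at k = 0.1147, as expected for the bore floor. I release, retreat and check.

```bash
python3 -m handwheel '[[0,0,-0.05,0,0,0],[0,0,0,0,0,0],[0,0,0,0,0,0],[0,0,0,0,0,0]]' 0.7
python3 -m handwheel '[[0,0,-0.4,0,0,0],[0,0,-0.9,0,0,0],[0,0,-0.9,0,0,0],[0,0,-0.9,0,0,0],[0,0,-0.9,0,0,0],[0.9,0,-0.9,0,0,0],[0.9,0,-0.9,0,0,0],[0.9,0,-0.9,0,0,0]]'
python3 -m handwheel '[[0.9,0,-0.9,0,0,0],[0.9,0,-0.9,0,0,0],[0.9,0,-0.9,0,0,0],[0,0,0,0,0,0]]'
python3 - <<'E'
from h import *
from itertools import product
D={n:cam(n) for n in("side","top")}
o=np.array([-.0013,.0016,-.0011])
u=np.cross(CUPAX,[1,0,0]);u/=np.linalg.norm(u);v=np.cross(CUPAX,u);ims=[]
for n,(x,y) in (("side",(255,75)),("top",(350,180))):
    print(n,"adapter",[(np.round(np.array(q["point"])*[640,480],1),round(q["score"],2)) for q in place_of("adapter_wide",n)],"jar",[(np.round(np.array(q["point"])*[640,480],1),round(q["score"],2)) for q in place_of("jar",n)])
    print("expect",proj(D[n],SEAT),proj(D[n],SEAT+.026*CUPAX))
    im=cv2.resize(D[n]["image"][y:y+100,x:x+120,::-1],None,fx=4,fy=4,interpolation=cv2.INTER_CUBIC)
    for k,rad,col in ((.104,.03,(0,255,0)),(.144,.0205,(0,0,255))):
        P=np.array([(proj(D[n],SEAT+o+k*CUPAX+rad*(np.cos(b)*u+np.sin(b)*v))-[x,y])*4 for b in np.linspace(0,6.28,80)])
        for q in P[::4]: cv2.circle(im,tuple(int(c) for c in q),1,col,-1)
    ims.append(im)
c=np.hstack(ims);cv2.imwrite("pics/fin.png",cv2.resize(c,(800,333)))
E
```

```text
clock: 14.57
position: [0.5774, -0.1163, 0.1512]
ee_rot: [2.025, 1.748, -0.635]
force: [-0.3, -0.2, -0.1]
width: 0.673
gripper_force: 0.0
clock: 15.23
position: [0.5955, 0.0043, 0.2316]
ee_rot: [2.025, 1.747, -0.633]
force: [0.9, 0.0, 0.1]
width: 0.699
gripper_force: 0.0
clock: 15.57
position: [0.6074, 0.0845, 0.244]
ee_rot: [2.019, 1.756, -0.628]
force: [0.1, 1.2, -1.3]
width: 0.697
gripper_force: 0.0
side adapter [(array([334.4, 316.9]), 0.93)] jar [(array([285.3, 309.3]), 0.8)]
expect [321.890099   145.65555248] [320.63144376 141.28679758]
top adapter [(array([256.8, 255.1]), 0.72), (array([445.4, 234.6]), 0.69)] jar [(array([256.4, 219.6]), 0.93), (array([443.6, 232.7]), 0.76)]
expect [447.40461529 235.62108947] [442.95017114 232.47334803]
```

View pics/fin.png

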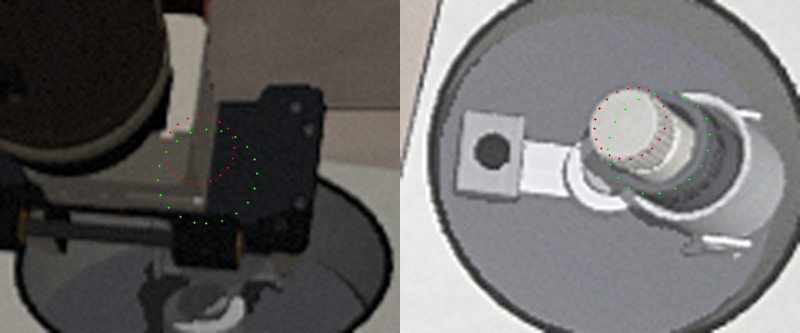

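The top view shows the jar, lid outward, in the adapter, at (624,128) within 2–3 mm of prediction. The arm hides the side view, so I move it aside for one depth check.

```bash
python3 -m handwheel '[[0.4,-1,-0.6,0,0,0],[0.4,-1,-0.6,0,0,0],[0.4,-1,-0.6,0,0,0],[0.4,-1,-0.6,0,0,0],[0.4,-1,-0.6,0,0,0],[0.4,-1,-0.6,0,0,0]]'
python3 -m handwheel '[[0.4,-1,-0.6,0,0,0],[0.4,-1,-0.6,0,0,0],[0.4,-1,-0.6,0,0,0],[0.4,-1,-0.6,0,0,0],[0.4,-1,-0.6,0,0,0],[0.4,-1,-0.6,0,0,0],[0,0,0,0,0,0]]'
python3 - <<'E'
from h import *
D={n:cam(n) for n in("side","top")}
u=np.cross(CUPAX,[1,0,0]);u/=np.linalg.norm(u);v=np.cross(CUPAX,u);ims=[]
P={}
for l in("adapter_wide","jar","holder_seat"):
    P[l]=[]
    for n in D:
        e=proj(D[n],SEAT+.01*CUPAX); q=[np.array(a["point"])*[640,480] for a in place_of(l,n)]
        q=[a for a in q if np.linalg.norm(a-e)<15]
        if q: P[l].append((n,q[0].round(1),ray(D[n],*q[0])))
    print(l,[(a,b) for a,b,_ in P[l]], tri([c for *_,c in P[l]]).round(4) if len(P[l])==2 else "")
for n,(x,y) in (("side",(275,85)),("top",(395,185))):
    im=cv2.resize(D[n]["image"][y:y+75,x:x+75,::-1],None,fx=5.33,fy=5.33,interpolation=cv2.INTER_CUBIC)
    for k,rad,col in ((.068,.039,(255,0,0)),(.104,.03,(0,255,0)),(.144,.0205,(0,0,255))):
        for b in np.linspace(0,6.28,24):
            q=(proj(D[n],SEAT+k*CUPAX+rad*(np.cos(b)*u+np.sin(b)*v))-[x,y]+.5)*5.33; cv2.circle(im,tuple(int(c) for c in q),1,col,-1)
    ims.append(im)
cv2.imwrite("pics/fin2.png",cv2.resize(np.hstack(ims),(800,400)))
print(observe()["position"],observe()["clock"])
E
```

```text
clock: 16.37
position: [0.4986, 0.1741, 0.2765]
ee_rot: [2.026, 1.746, -0.634]
force: [0.0, 0.3, -0.0]
width: 0.702
gripper_force: 0.0
clock: 16.95
position: [0.3898, 0.275, 0.308]
ee_rot: [2.021, 1.754, -0.632]
force: [-0.0, 0.9, -0.9]
width: 0.698
gripper_force: 0.0
adapter_wide [('side', array([316.8, 145. ])), ('top', array([445.7, 235.9]))] [ 0.5754 -0.1808  0.063 ]
jar [('side', array([319.9, 139.7])), ('top', array([445. , 234.5]))] [ 0.5713 -0.1734  0.0826]
holder_seat [('side', array([319. , 147.9])), ('top', array([446.4, 237.8]))] [ 0.5721 -0.1846  0.0532]
[0.39308754 0.27073062 0.30776987] 17.35
```

View pics/fin2.png

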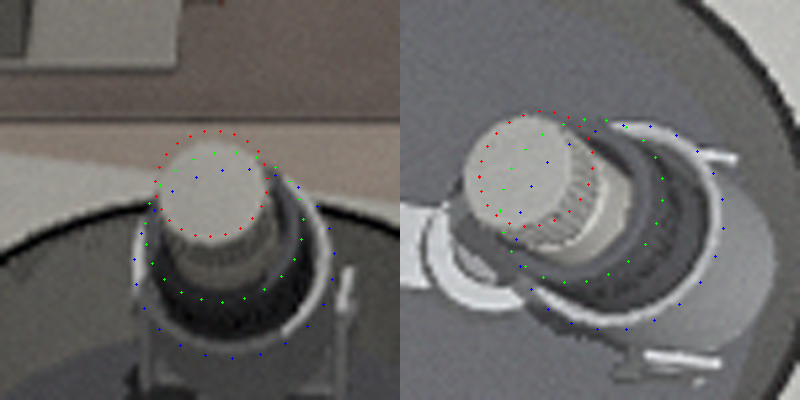

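Both views show the jar leaning down slightly, within the clearances. I check the depth by triangulating the lid's centre: side (314.3,120.1), top (416.5,216.4).

```bash
python3 - <<'E'
from h import *
from scipy.optimize import least_squares
D={n:cam(n) for n in("side","top")}
L=tri([ray(D["side"],314.3,120.1),ray(D["top"],416.5,216.4)])
d=L-SEAT; print("lid",L.round(4),"axial",d@CUPAX,"lateral",(d-CUPAX*(d@CUPAX)).round(4))
# refit of lid outline: bright-blob extents
B={"side":[275+155/5.33-.5,275+270/5.33-.5,85+140/5.33-.5,85+243/5.33-.5]}
for n,c in (("side",(314,120)),("top",(416,216))):
    g=cv2.cvtColor(D[n]["image"],cv2.COLOR_RGB2GRAY); m=np.zeros((482,642),np.uint8)
    _,_,_,rc=cv2.floodFill(g.copy(),m,c,255,4,4,cv2.FLOODFILL_FIXED_RANGE|4) if 0 else cv2.floodFill(cv2.GaussianBlur(g,(3,3),0),m,c,255,12,12,cv2.FLOODFILL_FIXED_RANGE)
    mm=m[1:-1,1:-1]; k=cv2.findContours(mm,cv2.RETR_EXTERNAL,cv2.CHAIN_APPROX_NONE)[0][0]; print(n,rc,cv2.fitEllipse(cv2.convexHull(k)))
E
```

```text
lid [ 0.5819 -0.0956  0.1805] axial 0.14867263899209476 lateral [-0.001   0.0038 -0.0024]
side (234, 112, 144, 88) ((313.43670654296875, 158.396484375), (94.96858215332031, 164.9346466064453), 90.40631103515625)
top (408, 208, 20, 19) ((417.1280822753906, 217.07052612304688), (17.937368392944336, 20.996118545532227), 49.420982360839844)
```

The lid reads about 4.7 mm further out than my seat estimate. That could be estimate error or a small standoff, so I'll press the lid axially with closed fingers to make sure.

```bash
python3 - <<'E'
from h import *
p,r=now();Rg=pose_from(-CUPAX,YT);o=np.array([-.001,.0038,-.0024])
print(plan(p,r,SEAT+o+.23*CUPAX,Rg),SEAT+o+.23*CUPAX)
E
```

```text
(13, array([-0.776,  0.926,  0.826,  0.001, -0.004, -0.   ])) [ 0.588735 -0.04949   0.24717 ]
```

```bash
python3 -m handwheel '[[-0.776,0.926,0.826,0,0,0],[-0.776,0.926,0.826,0,0,0],[-0.776,0.926,0.826,0,0,0],[-0.776,0.926,0.826,0,0,0],[-0.776,0.926,0.826,0,0,0],[-0.776,0.926,0.826,0,0,0],[-0.776,0.926,0.826,0,0,0]]' 0
python3 -m handwheel '[[-0.776,0.926,0.826,0,0,0],[-0.776,0.926,0.826,0,0,0],[-0.776,0.926,0.826,0,0,0],[-0.776,0.926,0.826,0,0,0],[-0.776,0.926,0.826,0,0,0],[-0.776,0.926,0.826,0,0,0],[0,0,0,0,0,0]]'
python3 -m handwheel '[[0,0,0.9,0,0,0],[0,0,0.9,0,0,0],[0,0,0.9,0,0,0],[0,0,0.6,0,0,0],[0,0,0,0,0,0]]'
python3 - <<'E'
from h import *
p,r=now();s=observe();o=np.array([-.001,.0038,-.0024]);d=p-SEAT-o;print(s["width"],s["force"].round(1),"k",d@CUPAX,"lat",(d-CUPAX*(d@CUPAX)).round(4))
E
```

```text
clock: 18.03
position: [0.4989, 0.0977, 0.2747]
ee_rot: [2.024, 1.747, -0.633]
force: [0.9, 0.5, -0.1]
width: 0.242
gripper_force: 0.0
clock: 18.62
position: [0.5893, -0.0555, 0.247]
ee_rot: [2.029, 1.738, -0.637]
force: [-1.2, 0.2, 0.5]
width: 0.003
gripper_force: 0.0
clock: 19.03
position: [0.5816, -0.0877, 0.1909]
ee_rot: [2.026, 1.746, -0.639]
force: [-0.9, -0.3, -0.4]
width: 0.006
gripper_force: 0.0
0.005880867605425757 [-0.9 -0.3 -0.4] k 0.1615268554176112 lat [-0.0014  0.0006 -0.0002]
```

Now press gently, in 2–3 mm rows.

```bash
python3 -m handwheel '[[0,0,0.25,0,0,0],[0,0,0.2,0,0,0]]'; python3 -m handwheel '[[0,0,0.1,0,0,0]]';python3 -m handwheel '[[0,0,0.1,0,0,0]]'; python3 - <<'E'
from h import *
p,r=now();s=observe();print(r.T@s["force"],"k",(p-SEAT)@CUPAX)
E
```

```text
clock: 19.2
position: [0.5832, -0.0905, 0.1853]
ee_rot: [2.024, 1.748, -0.632]
force: [0.3, -0.1, -0.3]
width: 0.007
gripper_force: 0.0
clock: 19.28
position: [0.5828, -0.0918, 0.1835]
ee_rot: [2.024, 1.748, -0.632]
force: [-0.1, 0.5, -0.3]
width: -0.0
gripper_force: 0.0
clock: 19.37
position: [0.5826, -0.0928, 0.1819]
ee_rot: [2.024, 1.748, -0.632]
force: [-0.7, 0.5, -0.0]
width: 0.003
gripper_force: 0.0
[ 0.3578975  -0.73300517 -0.20925909] k 0.15144786709686975
```

```bash
for i in 1; do python3 -m handwheel '[[0,0,0.1,0,0,0]]';python3 -m handwheel '[[0,0,0.1,0,0,0]]'; python3 -m handwheel '[[0,0,0.05,0,0,0]]';done; python3 - <<'E'
from h import *
p,r=now();s=observe();print(r.T@s["force"],"k",(p-SEAT)@CUPAX)
E
```

```text
clock: 19.45
position: [0.5825, -0.094, 0.1804]
ee_rot: [2.024, 1.748, -0.632]
force: [-0.8, 7.9, 16.6]
width: 0.004
gripper_force: 10.0
clock: 19.53
position: [0.5841, -0.094, 0.1801]
ee_rot: [2.022, 1.748, -0.628]
force: [-0.6, 16.5, 28.3]
width: 0.006
gripper_force: 16.2
clock: 19.62
position: [0.5849, -0.0937, 0.1799]
ee_rot: [2.021, 1.749, -0.625]
force: [-2.0, 16.6, 27.9]
width: 0.002
gripper_force: 16.3
[ -2.57683388  -4.16743482 -32.20944101] k 0.14948339865887542
```

The contact is firm at k = 0.1495. I keep light pressure and wiggle sideways to break any jam, then see whether it goes deeper.

```bash
python3 -m handwheel '[[-0.2,0,0,0,0,0],[-0.2,0,0,0,0,0]]';python3 -m handwheel '[[0.2,0.2,0,0,0,0],[0.2,0,0,0,0,0]]'; python3 -m handwheel '[[0,-0.2,0,0,0,0],[0,-0.2,0,0,0,0],[0,0.2,0,0,0,0]]'; python3 - <<'E'
from h import *
p,r=now();s=observe();print(r.T@s["force"],"k",(p-SEAT)@CUPAX)
E
```

```text
clock: 19.78
position: [0.5841, -0.0991, 0.1839]
ee_rot: [2.021, 1.751, -0.623]
force: [0.8, 15.5, 17.3]
width: 0.009
gripper_force: 11.4
clock: 19.95
position: [0.5894, -0.0941, 0.1802]
ee_rot: [2.022, 1.749, -0.623]
force: [-1.7, 11.3, 29.6]
width: 0.009
gripper_force: 15.1
clock: 20.2
position: [0.5844, -0.0937, 0.1801]
ee_rot: [2.021, 1.749, -0.625]
force: [-0.2, 12.1, 21.4]
width: 0.002
gripper_force: 11.9
[ -2.33910328  -1.79699699 -24.39615024] k 0.14955776183409453
```

It goes no deeper, so both parts are bottomed. I retreat, check the numbers and hand in.

```bash
python3 -m handwheel '[[0,0,-0.3,0,0,0],[0,0,-0.9,0,0,0],[0,0,-0.9,0,0,0],[0,0,-0.9,0,0,0],[0.8,-0.8,-0.8,0,0,0],[0.8,-0.8,-0.8,0,0,0],[0.8,-0.8,-0.8,0,0,0],[0.8,-0.8,-0.8,0,0,0]]'
python3 -m handwheel '[[0.5,-1,-0.7,0,0,0],[0.5,-1,-0.7,0,0,0],[0.5,-1,-0.7,0,0,0],[0.5,-1,-0.7,0,0,0],[0.5,-1,-0.7,0,0,0],[0.5,-1,-0.7,0,0,0],[0,0,0,0,0,0],[0,0,0,0,0,0]]'
python3 - <<'E'
from h import *
D={n:cam(n) for n in("side","top")}
for l in("adapter_wide","jar","holder_seat"):
    A=[]
    for n in D:
        e=proj(D[n],SEAT+.01*CUPAX); q=[np.array(a["point"])*[640,480] for a in place_of(l,n)]
        q=[a for a in q if np.linalg.norm(a-e)<15]
        if q: A.append(ray(D[n],*q[0])); print(l,n,q[0].round(1))
    if len(A)==2: t=tri(A);print(t.round(4),"k",(t-SEAT)@CUPAX)
g=cv2.cvtColor(D["top"]["image"],cv2.COLOR_RGB2GRAY);m=np.zeros((482,642),np.uint8)
print(cv2.floodFill(cv2.GaussianBlur(g,(3,3),0),m,(416,216),255,12,12,cv2.FLOODFILL_FIXED_RANGE)[3])
s=observe();print(s["position"],s["dq"].round(3),s["force"].round(1),s["clock"])
E
```

```text
clock: 20.87
position: [0.5358, 0.0365, 0.2433]
ee_rot: [2.024, 1.747, -0.633]
force: [0.5, 0.3, -0.4]
width: 0.01
gripper_force: 0.0
clock: 21.53
position: [0.4316, 0.1504, 0.2778]
ee_rot: [2.021, 1.751, -0.631]
force: [0.5, -0.8, -0.7]
width: 0.006
gripper_force: 0.0
jar side [318.3 140.6]
jar top [442.4 232.1]
[ 0.5753 -0.1678  0.0843] k 0.028363486251449892
holder_seat side [317.5 148.2]
holder_seat top [448.7 235.6]
[ 0.5767 -0.1908  0.0485] k -0.013889976950043435
(408, 208, 20, 20)
[0.43213525 0.14832962 0.27757084] [-0.002 -0.002 -0.004  0.     0.     0.002 -0.002] [ 0.1 -0.3 -0.4] 21.9333
```

```bash
python3 -c "from cell import sign_off;print(sign_off())"
```

```text
the job is handed in; nothing more can be done
None
```

The wide adapter is in the cup holder with the jar in its bore, lid outward, and the job was handed in at about 22 s. No verdict came back. Both parts bottomed under about 30 N and went no deeper when wiggled, but the cameras put the lid about 5 mm further out than my seat estimate (limit 7 mm). I also viewed 11 pictures, one over the limit of 10.

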